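# Close the filter drawer and start its clamp bolt

### The job

Push the open filter drawer of the small fume-filter housing fully home until it clicks into its detent. Then take the blue handle of the crank bolt on top, turn it backward (counter-clockwise from above) until you feel the bolt drop off its thread start, then forward (clockwise) one full turn so that the thread is started. Finish still gripping the handle there, do not let go, and leave the bottle, jar, cap and wrench alone.

Things in the scene. Friction and masses are not known exactly. Their poses are not given: they have to be found in the camera images.
- housing: white and dark-grey filter housing fixed to the bench, 220 x 260 x 80 mm (x, y, z). Origin at bench level, z up; its front with the drawer faces its own -x, 80 mm from the origin, its rear is at +140 mm. The bolt axis stands on its top at own x = +20 mm, y = 0.
- filter_drawer (a joint): how far the filter drawer is open, m: 0 fully home, grows towards the housing's -x (at most 0.09). It slides with about 1 N; a sprung detent resists with about 7 N from 9 mm to 3.5 mm open, then snaps the drawer home to 0.
- drawer_bar (a point): centre of the front surface of the blue bar handle on the drawer: bar 130 mm long (housing y), 18 mm high, 12 mm thick, standing 22 mm off the white 210 x 64 mm drawer front, centre 47 mm above the bench. Push it along the housing's +x. Axes as the housing's.
- boss: fixed brass threaded boss on the housing top: flange 74 mm across, 5 mm thick; collar 44 mm across, 34 mm high. Origin on the bolt axis at the housing top, 80 mm above the bench, z up. Own +x points to the red line on flange and collar: the thread start. The bolt drops as the crank, turning backward (counter-clockwise from above), passes 0 to 0.25 rad beyond this line. Right-hand thread, 8 mm a turn.
- bolt: crank bolt in the boss. Origin on its axis at the underside of the 38 mm hub; own +x runs along the crank arm (10 mm thick, to 50 mm from the axis) to the handle; z up. Turns with about 1 N at the handle, forward = clockwise from above. At first it rides on the thread's end, 0.25 to 0.7 turn short of the drop.
- bolt_lift (a joint): how far the bolt has sunk, m (grows downward); a spring and its weight press it down with about 9 N. Turning backward from the start raises it 1.3 mm per 60 degrees to about 0.001 at the red line, where it drops 8 mm, to about 0.009; turned forward from there it screws down 8 mm a turn, to about 0.0167 after one turn, the crank at the red line again. Its hub is 58 mm above the boss's origin at 0.
- handle_centre (a point): centre of the blue upright round handle on the crank's end, 20 mm across, 46 mm tall, 40 mm from the bolt axis, z up. It spins freely on its pin: hold it from above and carry it round a level circle, no wrist turning. It floats on the pin on a spring (0.3 N/mm), so held at one height it lets the bolt rise and fall; the drop pulls it down 2.4 N more. Its foot is at first 6 mm above the arm.
- wash_bottle: white plastic bottle, 64 mm across, 150 mm tall, origin under its base: leave alone
- reagent_jar: amber jar with black cap, 54 mm across, 70 mm tall, origin under its base: leave alone
- white_cap: loose white cap, 38 mm across, 14 mm high, origin under its base: leave alone
- wrench: grey steel open-ended wrench, 160 mm long, lying on the bench, origin under its middle: leave alone

How it is judged:
On the way, in this order (a step that is already met when the one before it is completed fails the run):
1. the filter drawer is home in its detent (value of joint filter_drawer below 0.002 m), for 0.2 s.
2. the bolt has been turned backward until it rides at the top of the thread start (sunk less than 2.2 mm) (value of joint bolt_lift below 0.0022 m).
3. the bolt has dropped off the thread start (sunk more than 6.5 mm) (value of joint bolt_lift above 0.0065 m).
At the end, for the whole second after the job is handed in: The drawer is home (less than 2 mm open), the bolt is one turn down its thread (sunk 16.7 mm, within 1.7 mm; crank within about 49 degrees of the red line), it is still, and the fingers still hold its handle (more than 1 N) (value of joint filter_drawer below 0.002 m and value of joint bolt_lift between 0.015 and 0.0184 m and x of handle_centre in the frame of boss above 0.026 m and angular speed of bolt below 0.1 rad/s and contact force between the fingers and bolt above 1 N); the arm keeps its last pose, push and grip.
It fails at once if a bystander was disturbed (moved over 30 mm) (distance of any of wash_bottle, reagent_jar, white_cap, wrench from where it was at the start of the episode above 0.03 m).
It also fails if it takes over 67 s, if anything falls off the work surface, if the arm or the gripper's body presses on something with over 40 N, if the wrist force passes 120 N, or if a joint passes its speed limit or range.

### The arm

A 6-joint arm with a two-finger parallel gripper is mounted at the origin on the work surface. World frame = base frame: x ahead of the robot, y to its left, z up, the work surface at z = 0. Lengths are in m, angles in rad, forces in N, time in s.
With the tool pointing down it reaches from about 0.35 to 0.775 m from the base axis. Payload 7.3 kg.
Tool frame: the origin (TCP) lies midway between the tips of the shut fingers; the grasp point (between the pads) lies 19 mm behind it; z points along the fingers, y is the direction in which the jaws open and shut (so a half turn about z gives the same grasp; the last joint's range is limited). The gripper opens to 92 mm and grips with 3 to 60 N. Pads are 19 mm wide; open, the fingers measure 130 mm over their backs; the gripper's body (75 mm by 190 mm) begins 47 mm behind the grasp point.
Start: joints at [-1.363, 0.342, 1.524, -0, 1.275, -0.146], TCP at [0.182, -0.492, 0.227] pointing down, gripper open.
Joint ranges: [-2.53, 2.53], [-0.77, 2.02], [0.04, 2.7], [-1, 4.14], [0.28, 2.66], [-3.11, 3.11]. Speed limits (rad/s): [2.57, 2.57, 3.14, 3.14, 3.14, 3.14].

### API

Orientations are given as a rotation vector (axis times angle).
In Python, from workcell import monitor, grab_frame, workorder, models gives the robot as it stands.
- The arm moves only by the shell command python3 -m jog 'ROWS' [FORCE]. ROWS is JSON, a list of rows, each an object with "dp": the shift along the tool's x, y, z in cm, a list of three; "twist": the turn about the tool's z in degrees; "fingers": the opening in per cent of the stroke, from 0 (shut) to 100 (fully open). A call has exactly 8 rows; each row is the pose to reach, as a shift and turn from the pose commanded when the call began, along the tool's axes at that moment; what a row does not reach only later rows make up. A row lasts 1/12 s, in which the tool goes at most 41.7 mm and 7.16 degrees, less where a joint would pass 70% of its speed; a pose out of reach is approached as far as the arm can. A call with a gripper value outside its range is refused whole. The fingers move at their own pace and stop on an object; FORCE is the grip in N (left out, the last holds). Time passes only in rows, so rows that repeat a pose let the fingers close, or fill a call up. It gives the time, the measured TCP pose, the force and the opening at its end, in the units of the state.
- monitor.state(): the state, without advancing time (a new reading comes with each control period).
- grab_frame(name): name is "side" or "top"; returns a dict with "color" (420x560x3 uint8, blue, green, red), "z_map" (420x560 float32, m along the optical axis (not along the pixel's ray), 0 where there is no reading), "mtx" (3x3 intrinsics, pixels), "distortion" ([k1, k2, p1, p2, k3] as OpenCV has them; the pictures are not rectified), "R" (3x3) and "t" (3): a world point X has camera coordinates R X + t. Camera axes: x right, y down, z forward; pixel columns grow to the right and rows downward; lengths in m; the calibration is good to about 2 mm. A picture is of the moment at which its call begins.
- workorder.sign_off(): hands the job in, once; it reports no verdict.
Trained networks look in a picture, given as the dict that the camera call returned (one of the last four; its "shot" number tells which), for a name from the list of things; names that differ only in an ending like _2 or _b are one class to them, and where a whole thing is asked for, a point or a joint stands for the part that bears it (a point fixed in the world has none). Each returns a list of dicts, best first, with "score" (0 to 1); they miss things now and then, are a little off and sometimes report something else, mostly with a low value. They report only what shows in the picture. A call takes as long as a camera call.
- models.look_for(name, picture): "rect" ([left, top, right, bottom] in pixels, round what is visible of it).
- models.regions_of(name, picture): "region" (420x560 bool, what is visible of it) and "rect" ([left, top, right, bottom] in pixels, round what is visible of it).
- models.pinpoint(name, picture): "location" ([row, column] in pixels: a listed point, or the origin of a listed thing).
The state is a dict: "time_s": time; "q": joint angles; "joint_vel": joint speeds; "joint_efforts": joint torques, N m; "position": TCP position; "eef_rot": TCP orientation; "ft_force": force on the tool from outside, world axes, zero at the start; "wrist_torque": the same for the moment, N m; "width": opening from 0.0 (shut) to 1.0 (fully open).
Only numpy, scipy, OpenCV 4.12 (cv2) and the standard library are available. Lean on these libraries where they do the work, as an engineer would, in place of code of your own. Each camera call takes 0.05 s, during which the arm holds its last target. There are 200 camera calls.

## Working session

There is one attempt and no reset: what is moved stays moved. The work goes in short steps, Python scripts to look and compute and a shell command to move; the robot and the scene stay as the last step left them, time stands still between calls to the robot, and variables do not carry over. Pictures are saved under pics/ and viewed, about 8 in all and at most 12, crops included, and the job is handed in when it is done.

```bash
mkdir -p pics; cat > h.py <<'E'
import numpy as np, cv2
from workcell import monitor, grab_frame, workorder, models
def ray(f,rc):
    p=cv2.undistortPoints(np.array([[[rc[1],rc[0]]]],float),f["mtx"],np.array(f["distortion"],float))[0,0]
    R=np.array(f["R"]);t=np.array(f["t"]);d=R.T@np.array([p[0],p[1],1.]);return -R.T@t,d
def atz(f,rc,z):
    o,d=ray(f,rc);return o+d*(z-o[2])/d[2]
def tri(f1,a,f2,b):
    o1,d1=ray(f1,a);o2,d2=ray(f2,b)
    s=np.linalg.lstsq(np.c_[d1,-d2],o2-o1,rcond=None)[0]
    p,q=o1+s[0]*d1,o2+s[1]*d2;return (p+q)/2,np.linalg.norm(p-q)
def dep(f,rc):
    o,d=ray(f,rc);r,c=int(round(rc[0])),int(round(rc[1]));w=f["z_map"][max(r-1,0):r+2,max(c-1,0):c+2];w=w[w>0]
    return o+d*np.median(w) if w.size else None
def proj(f,X):
    R=np.array(f["R"]);p=cv2.projectPoints(np.array([X],float),cv2.Rodrigues(R)[0],np.array(f["t"],float),np.array(f["mtx"]),np.array(f["distortion"],float))[0][0,0];return p
E
cat > look.py <<'E'
from h import *
np.set_printoptions(precision=4,suppress=True)
s=grab_frame("side");t=grab_frame("top")
cv2.imwrite("pics/s0.png",s["color"]);cv2.imwrite("pics/t0.png",t["color"])
for n in ["housing","boss","bolt","handle_centre","drawer_bar","wash_bottle","reagent_jar","white_cap","wrench"]:
    a=models.pinpoint(n,s)[:2];b=models.pinpoint(n,t)[:2]
    for l,f,x in(("s",s,a),("t",t,b)):
        for k in x: print(n,l,np.round(k["location"],1),round(k["score"],2),dep(f,k["location"]))
    if a and b: print("  tri",tri(s,a[0]["location"],t,b[0]["location"]))
print(monitor.state())
E
python3 look.py
```

```text
housing s [253.  271.6] 0.89 [0.6019 0.1279 0.0792]
housing s [214.9 263.1] 0.55 [0.6325 0.0749 0.1462]
housing t [211.  258.6] 0.86 [0.6134 0.0716 0.0854]
  tri (array([ 0.6187,  0.0728, -0.0058]), np.float64(0.00560200770982312))
boss s [228.6 261.8] 0.6 [0.6342 0.0859 0.1087]
boss t [197.4 260.5] 0.79 [0.6331 0.0674 0.1491]
boss t [158.8 158.9] 0.17 [0.7143 0.2713 0.0991]
  tri (array([0.64  , 0.0681, 0.0841]), np.float64(0.0013994145289319552))
bolt s [217.3 260.9] 0.6 [0.6361 0.0814 0.1446]
bolt t [195.4 262.8] 0.92 [0.6371 0.0632 0.1474]
  tri (array([0.6408, 0.0634, 0.1211]), np.float64(0.001017073875324174))
handle_centre s [192.  249.4] 0.47 [0.6702 0.0449 0.182 ]
handle_centre t [178.  277.7] 0.62 [0.6627 0.0367 0.1951]
  tri (array([0.6695, 0.0367, 0.1725]), np.float64(0.006547861232057842))
drawer_bar s [269.2 329.3] 0.78 [0.4664 0.1268 0.0531]
drawer_bar t [285.9 234.2] 0.9 [0.4595 0.1235 0.0017]
drawer_bar t [233.7 354.5] 0.65 [ 0.5706 -0.1229  0.0704]
  tri (array([0.4643, 0.121 , 0.0443]), np.float64(0.004245019346448392))
wash_bottle s [321.6 195.7] 0.84 [0.7218 0.31
[... 469 characters left out ...]
35, -0.1144, -0.004 ]), np.float64(0.006873629454498488))
wrench s [358.1 250.9] 0.81 [0.5975 0.3487 0.0072]
wrench t [216.5 134.2] 0.96 [0.6056 0.3421 0.0078]
  tri (array([ 0.6029,  0.3449, -0.0043]), np.float64(0.007401208186576497))
{'time_s': 1.0, 'q': array([-1.363 ,  0.342 ,  1.5241,  0.    ,  1.2754, -0.146 ]), 'joint_vel': array([-0.0008,  0.0015,  0.0001,  0.0004,  0.0001,  0.0006]), 'joint_efforts': array([ -0.0029, -43.1153, -24.4482,   0.0714,   0.0483,  -0.    ]), 'position': array([ 0.1819, -0.4925,  0.2267]), 'eef_rot': array([3.0924, 0.5528, 0.    ]), 'ft_force': array([0.3235, 0.3409, 0.1761]), 'wrist_torque': array([ 0.0234,  0.0148, -0.0109]), 'width': 0.9991460202541692}
```

View pics/t0.png

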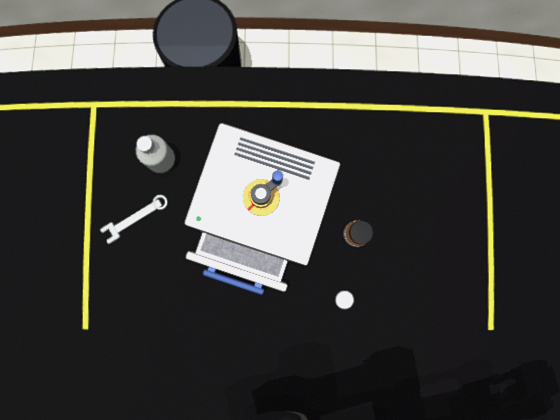

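View pics/s0.png

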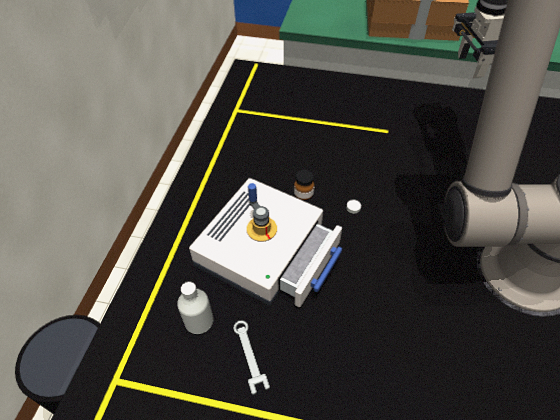

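The top view shows the drawer open towards the robot with its bar at about (234,281). The boss is at (261,197), its red line points to (249,208), and the handle is at (278,176), about half a turn away. In the side view the bystanders are clear of the housing. Next I'll measure the yaw and the angles.

```bash
cat > m.py <<'E'
from h import *
np.set_printoptions(precision=4,suppress=True)
s=grab_frame("side");t=grab_frame("top")
def cloud(f,m):
    v,u=np.nonzero(m&(f["z_map"]>0));p=cv2.undistortPoints(np.stack([u,v],1)[:,None].astype(float),f["mtx"],np.array(f["distortion"],float))[:,0]
    z=f["z_map"][v,u][:,None];return (np.c_[p,np.ones(len(p))]*z-np.array(f["t"]))@np.array(f["R"]),v,u
for l,f in(("s",s),("t",t)):
    P,v,u=cloud(f,np.ones(f["z_map"].shape,bool))
    m=(abs(P[:,2]-.08)<.006)&(abs(P[:,0]-.63)<.2)&(abs(P[:,1]-.07)<.19)
    g=np.zeros(f["z_map"].shape,np.uint8);g[v[m],u[m]]=1;n,lab,st,_=cv2.connectedComponentsWithStats(g);k=1+np.argmax(st[1:,4])
    q=P[m&(lab[v,u]==k)];print(l,"top rect",cv2.minAreaRect((q[:,:2]*1000).astype(np.float32)),np.median(q[:,2]))
    hsv=cv2.cvtColor(f["color"],cv2.COLOR_BGR2HSV);H=hsv[v,u]
    near=np.hypot(P[:,0]-.639,P[:,1]-.066)<.045
    red=near&((H[:,0]<6)|(H[:,0]>174))&(H[:,1]>150)&(H[:,2]>80)
    for p,a,b in zip(P[red],v[red],u[red]): print(" red",a,b,p,f["color"][a,b])
    bl=np.hypot(P[:,0]-.639,P[:,1]-.066)<.075; bl&=(H[:,0]>100)&(H[:,0]<130)&(H[:,1]>120)&(P[:,2]>.13)
    print(" blue n",bl.sum(),"min/max/med",P[bl].min(0),P[bl].max(0),np.median(P[bl],0),"px",v[bl].min(),v[bl].max(),u[bl].min(),u[bl].max())
    nn=np.hypot(P[:,0]-.639,P[:,1]-.066)<.018
    print(" hub z",np.percentile(P[nn,2],[50,90,99]),P[nn&(P[:,2]>.14)].mean(0))
    bb=(H[:,0]>100)&(H[:,0]<130)&(H[:,1]>120)&(P[:,2]<.08)&(P[:,2]>.03)&(P[:,0]<.56)&(abs(P[:,1]-.1)<.15)
    print(" bar",bb.sum(),P[bb].mean(0),cv2.minAreaRect((P[bb,:2]*1000).astype(np.float32)),P[bb,2].min(),P[bb,2].max())
E
python3 m.py
```

```text
s top rect ((648.8489379882812, 64.9617919921875), (262.6639099121094, 223.2119598388672), 71.89561462402344) 0.08025479294286508
 red 227 266 [0.6249 0.0824 0.1128] [  4   0 155]
 red 228 266 [0.625  0.0824 0.109 ] [  6   0 121]
 red 229 266 [0.6258 0.08   0.1018] [ 11   7 128]
 red 230 266 [0.6253 0.082  0.1007] [  9   6 127]
 red 231 266 [0.6255 0.0817 0.0963] [  5   1 123]
 red 232 266 [0.6253 0.0831 0.0943] [  6   0 119]
 red 233 266 [0.626  0.0808 0.0871] [ 12   5 129]
 red 234 266 [0.626  0.0812 0.0837] [ 25  21 183]
 red 234 267 [0.6232 0.0827 0.0865] [ 40  74 237]
 red 235 267 [0.6227 0.0849 0.0856] [ 32  37 251]
 red 235 268 [0.6204 0.0842 0.0853] [ 30  43 235]
 red 236 268 [0.6194 0.0884 0.0872] [ 24  15 245]
 red 237 268 [0.6184 0.0926 0.0893] [ 29  46 234]
 red 237 269 [0.6168 0.0893 0.0853] [ 23  19 238]
 red 238 269 [0.616  0.0927 0.0861] [ 18  27 220]
 blue n 120 min/max/med [0.658  0.0307 0.1515] [0.6738 0.0486 0.1979] [0.6645 0.0438 0.1814] px 184 201 248 256
 hub z [0.1449 0.149  0.1505] [0.6388 0.0682 0.1465]
 bar 352 [0.4738 0.1282 0.0542] ((473.995849609375, 117
[... 636 characters left out ...]
6  86 237]
 red 207 250 [0.6211 0.0888 0.0855] [ 71  66 236]
 red 207 251 [0.6212 0.0868 0.0853] [ 72  83 232]
 red 208 248 [0.619  0.0927 0.0864] [ 72  84 237]
 red 208 249 [0.619  0.0907 0.0867] [ 69  63 236]
 red 208 250 [0.6192 0.0888 0.0853] [ 72  82 231]
 red 209 248 [0.617  0.0927 0.087 ] [ 82  81 235]
 red 209 249 [0.6171 0.0907 0.0859] [ 65  80 229]
 blue n 82 min/max/med [0.658  0.0308 0.1625] [0.6754 0.0451 0.2015] [0.666  0.038  0.1942] px 171 183 273 281
 hub z [0.146  0.1487 0.1507] [0.6395 0.0665 0.1463]
 bar 410 [0.4714 0.1229 0.0548] ((474.06121826171875, 121.90856170654297), (129.18789672851562, 19.031591415405273), 72.23722076416016) 0.03853496365868195 0.06024366076928996
```

Measured values:
- Housing yaw is about -18°, and the bolt axis is at (0.640, 0.068).
- The red line points at about 132° and the handle at about -49° (r 40 mm), so about 181° of backward turn is needed.
- Hub top is 0.147 and handle top about 0.197.

These match the text. I'll move now, bowing outward around the base.

```bash
python3 -m jog '[{"dp":[4,-1.6,0],"twist":0,"fingers":0},{"dp":[8,-3.2,0],"twist":0,"fingers":0},{"dp":[12,-4.8,0],"twist":0,"fingers":0},{"dp":[16,-6.4,0],"twist":0,"fingers":0},{"dp":[20,-8,0],"twist":0,"fingers":0},{"dp":[24,-9.6,0],"twist":0,"fingers":0},{"dp":[28,-11.2,0],"twist":0,"fingers":0},{"dp":[31,-13,0],"twist":0,"fingers":0}]' 30
```

```text
time_s: 1.77
position: [0.4273, -0.2642, 0.2269]
eef_rot: [3.092, 0.552, 0.001]
ft_force: [-0.2, -1.1, -0.6]
width: 0.469
```

```bash
python3 -m jog '[{"dp":[1.4,-3.6,0],"twist":5,"fingers":0},{"dp":[2.8,-7.2,0],"twist":10,"fingers":0},{"dp":[4.2,-10.8,0],"twist":15,"fingers":0},{"dp":[5.6,-14.4,0],"twist":20,"fingers":0},{"dp":[7,-18,0],"twist":25,"fingers":0},{"dp":[8.4,-21.6,0],"twist":30,"fingers":0},{"dp":[9.8,-25.2,0],"twist":35,"fingers":0},{"dp":[11.2,-28.8,0],"twist":38.3,"fingers":0}]'
```

```text
time_s: 2.43
position: [0.4306, 0.0453, 0.227]
eef_rot: [3.102, -0.499, 0.001]
ft_force: [0.5, -0.5, 0.1]
width: 0.004
```

```bash
python3 -m jog '[{"dp":[-1.2,-4,0],"twist":0,"fingers":0},{"dp":[-2.5,-8,0],"twist":0,"fingers":0},{"dp":[-2.5,-8.5,4],"twist":0,"fingers":0},{"dp":[-2.5,-8.5,8],"twist":0,"fingers":0},{"dp":[-2.5,-8.5,12],"twist":0,"fingers":0},{"dp":[-2.5,-8.5,15.5],"twist":0,"fingers":0},{"dp":[-2.5,-8.5,18],"twist":0,"fingers":0},{"dp":[-2.5,-8.5,19.1],"twist":0,"fingers":0}]'
python3 - <<'E'
from h import *
t=grab_frame("top");s=grab_frame("side")
im=np.hstack([cv2.resize(t["color"][150:330,160:320],None,fx=2.5,fy=2.5),cv2.resize(s["color"][180:360,220:380],None,fx=2.5,fy=2.5)])
cv2.imwrite("pics/a1.png",im);print(monitor.state()["ft_force"])
E
```

```text
time_s: 3.1
position: [0.4313, 0.1318, 0.0325]
eef_rot: [3.101, -0.492, -0.008]
ft_force: [-0.0, -0.5, 0.8]
width: 0.004
[0.59405094 0.00415681 0.83596237]
```

View pics/a1.png

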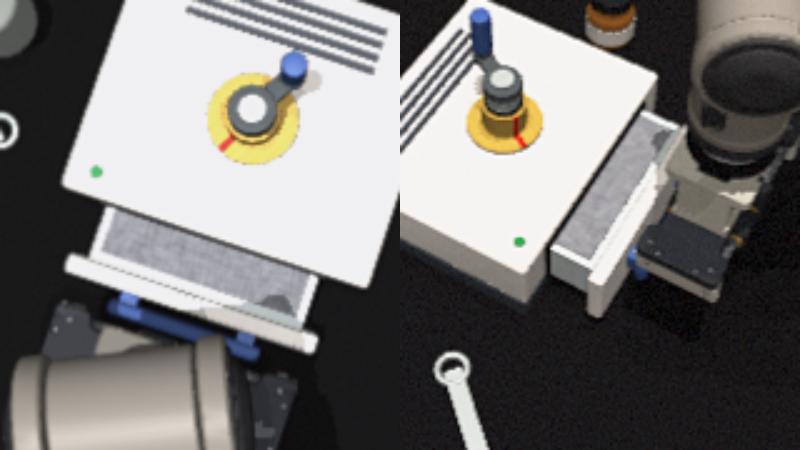

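The fingers stand just in front of the bar at crop (180,335), with the drawer clearly open and nothing touching. Pushing.

```bash
python3 -m jog '[{"dp":[0.7,0,0],"twist":0,"fingers":0},{"dp":[1.4,0,0],"twist":0,"fingers":0},{"dp":[2.1,0,0],"twist":0,"fingers":0},{"dp":[2.8,0,0],"twist":0,"fingers":0},{"dp":[3.4,0,0],"twist":0,"fingers":0},{"dp":[4,0,0],"twist":0,"fingers":0},{"dp":[4.5,0,0],"twist":0,"fingers":0},{"dp":[4.5,0,0],"twist":0,"fingers":0}]'
python3 - <<'E'
from h import *
t=grab_frame("top");s=grab_frame("side")
for n,f in(("top",t),("side",s)):
  for p in models.pinpoint("drawer_bar",f)[:1]: print(n,p,dep(f,p["location"]))
print(monitor.state()["ft_force"],monitor.state()["position"])
E
```

```text
time_s: 3.87
position: [0.4777, 0.1177, 0.0359]
eef_rot: [-3.103, 0.493, -0.003]
ft_force: [-0.5, -0.5, 0.9]
width: 0.003
top {'location': [231.5, 357.8], 'score': 0.41} [ 0.57517315 -0.12994259  0.06932827]
side {'location': [319.9, 196.4], 'score': 0.23} [0.71939157 0.31592185 0.06878276]
[-0.31623218 -0.22491738 -0.37028206] [0.47600525 0.1180798  0.03559579]
```

```bash
python3 -m jog '[{"dp":[0.3,0,0],"twist":0,"fingers":0},{"dp":[0.6,0,0],"twist":0,"fingers":0},{"dp":[0.9,0,0],"twist":0,"fingers":0},{"dp":[1.1,0,0],"twist":0,"fingers":0},{"dp":[1.3,0,0],"twist":0,"fingers":0},{"dp":[1.5,0,0],"twist":0,"fingers":0},{"dp":[1.7,0,0],"twist":0,"fingers":0},{"dp":[1.7,0,0],"twist":0,"fingers":0}]'
python3 - <<'E'
from h import *
t=grab_frame("top")
cv2.imwrite("pics/a2.png",cv2.resize(t["color"][150:330,160:320],None,fx=3,fy=3));print(monitor.state()["ft_force"])
E
```

```text
time_s: 4.73
position: [0.4917, 0.113, 0.0356]
eef_rot: [3.103, -0.493, -0.003]
ft_force: [-4.3, 2.3, 3.3]
width: 0.002
[-4.33935795  1.54935291  1.37799604]
```

View pics/a2.png

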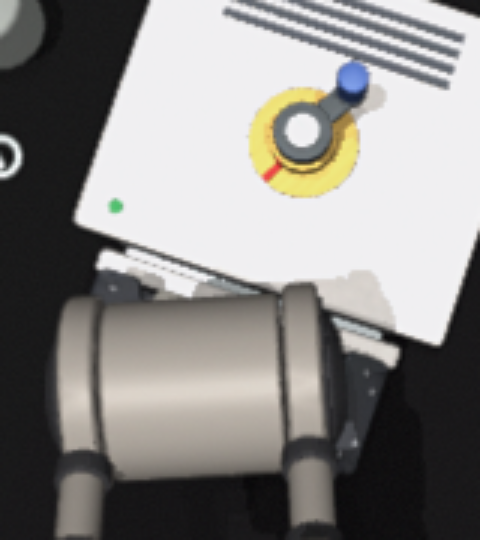

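The drawer is now about 9 mm open (gap at crop (200,270)), and the 5 N reading means the detent has started. I'll push on.

```bash
python3 -m jog '[{"dp":[0.2,0,0],"twist":0,"fingers":0},{"dp":[0.4,0,0],"twist":0,"fingers":0},{"dp":[0.6,0,0],"twist":0,"fingers":0},{"dp":[0.8,0,0],"twist":0,"fingers":0},{"dp":[0.9,0,0],"twist":0,"fingers":0},{"dp":[1.0,0,0],"twist":0,"fingers":0},{"dp":[1.1,0,0],"twist":0,"fingers":0},{"dp":[1.1,0,0],"twist":0,"fingers":0}]'
python3 - <<'E'
from h import *
t=grab_frame("top")
cv2.imwrite("pics/a3.png",cv2.resize(t["color"][150:330,160:320],None,fx=3,fy=3));print(monitor.state()["ft_force"])
E
```

```text
time_s: 5.45
position: [0.5, 0.1103, 0.0356]
eef_rot: [3.103, -0.492, -0.01]
ft_force: [-12.0, 5.9, 8.5]
width: 0.005
[-11.87609356   4.72597442   9.66611449]
```

View pics/a3.png

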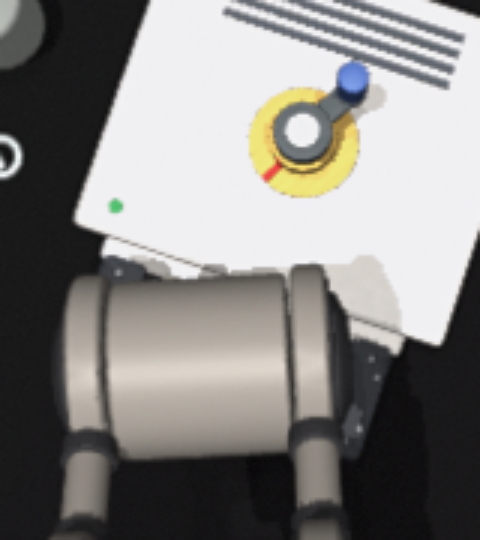

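The drawer front is flush with the housing and the force is 13 N, above the detent's 7 N. I'll press 3 mm more to confirm the stop, then back off and rise.

```bash
python3 -m jog '[{"dp":[0.1,0,0],"twist":0,"fingers":0},{"dp":[0.2,0,0],"twist":0,"fingers":0},{"dp":[0.3,0,0],"twist":0,"fingers":0},{"dp":[0.3,0,0],"twist":0,"fingers":0},{"dp":[0.3,0,0],"twist":0,"fingers":0},{"dp":[0.3,0,0],"twist":0,"fingers":0},{"dp":[0.3,0,0],"twist":0,"fingers":0},{"dp":[0.3,0,0],"twist":0,"fingers":0}]'
python3 -m jog '[{"dp":[-1,0,0],"twist":0,"fingers":0},{"dp":[-2.5,0,0],"twist":0,"fingers":0},{"dp":[-4,0,0],"twist":0,"fingers":0},{"dp":[-4,0,-4],"twist":0,"fingers":0},{"dp":[-4,0,-8],"twist":0,"fingers":0},{"dp":[-4,0,-12],"twist":0,"fingers":0},{"dp":[-4,0,-16],"twist":0,"fingers":20},{"dp":[-4,0,-20],"twist":0,"fingers":50}]'
python3 m.py | grep -v red; python3 -c "
from h import *
t=grab_frame('top');cv2.imwrite('pics/a4.png',cv2.resize(t['color'][150:330,160:320],None,fx=3,fy=3))"
```

```text
time_s: 6.17
position: [0.5, 0.1102, 0.0356]
eef_rot: [3.103, -0.492, -0.018]
ft_force: [-21.0, 9.7, 18.0]
width: 0.007
time_s: 6.83
position: [0.4681, 0.1206, 0.2382]
eef_rot: [-3.103, 0.493, -0.004]
ft_force: [1.8, 0.1, -0.6]
width: 0.102
s top rect ((643.5709838867188, 66.92451477050781), (261.2240905761719, 235.37525939941406), 71.97451782226562) 0.0801666172717128
 blue n 120 min/max/med [0.6577 0.0307 0.152 ] [0.6737 0.0489 0.1978] [0.6646 0.0437 0.1819] px 184 201 248 256
 hub z [0.1445 0.1487 0.1504] [0.6388 0.0677 0.1463]
 bar 321 [0.5184 0.113  0.0539] ((520.7146606445312, 108.32767486572266), (128.6538543701172, 20.38861846923828), 72.13182067871094) 0.04191660144875757 0.06044018883347227
t top rect ((644.3324584960938, 67.27019500732422), (261.3160400390625, 236.19351196289062), 72.04741668701172) 0.07981356455944097
 blue n 83 min/max/med [0.658  0.0308 0.161 ] [0.6753 0.0451 0.1986] [0.666  0.038  0.1942] px 171 183 273 281
 hub z [0.1457 0.1487 0.1504] [0.6396 0.0665 0.1461]
 bar 398 [0.5191 0.1108 0.055 ] ((520.7298583984375, 107.46379089355469), (129.0896453857422, 20.130308151245117), 72.15184783935547) 0.04427161553014749 0.060673812653231254
```

View pics/a4.png

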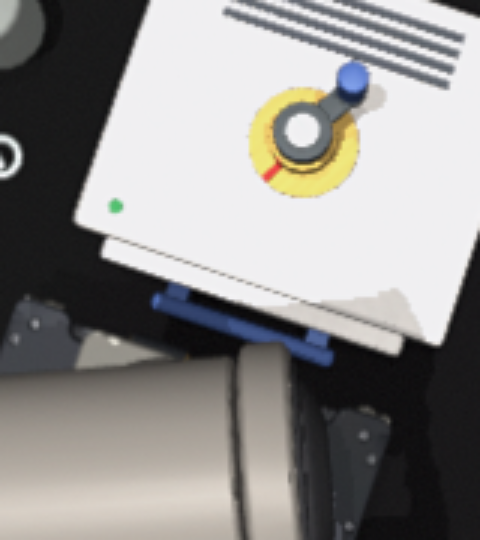

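The drawer is flush: the bar moved 49 mm, and the tool did not move under 23 N. Now I'll go over the handle.

```bash
cat > d.py <<'E'
import sys
from h import *
from scipy.spatial.transform import Rotation as Ro
np.set_printoptions(precision=4,suppress=True)
s=monitor.state();R=Ro.from_rotvec(s["eef_rot"]).as_matrix()
print(s["time_s"],s["position"],s["width"],s["ft_force"],"yaw",np.degrees(np.arctan2(R[1,0],R[0,0])))
T=np.array([float(a) for a in sys.argv[1:4]]);print("dp cm",100*R.T@(T-s["position"]))
E
python3 d.py .6665 .0378 .235
```

```text
6.9833 [0.4701 0.1208 0.2391] 0.22989970619037373 [-0.5023 -0.0064 -0.5684] yaw -18.03956663729758
dp cm [21.2372  1.8176  0.5983]
```

```bash
python3 -m jog '[{"dp":[3,0.2,0],"twist":0,"fingers":75},{"dp":[6.5,0.5,0],"twist":0,"fingers":75},{"dp":[10,0.8,0],"twist":0,"fingers":75},{"dp":[13.5,1.1,0],"twist":0,"fingers":75},{"dp":[17,1.4,0],"twist":0,"fingers":75},{"dp":[19.5,1.7,0.3],"twist":0,"fingers":75},{"dp":[21.2,1.8,0.6],"twist":0,"fingers":75},{"dp":[21.2,1.8,0.6],"twist":0,"fingers":75}]'
python3 d.py .6665 .0378 .157; python3 -c "
from h import *
t=grab_frame('side');cv2.imwrite('pics/a5.png',cv2.resize(t['color'][140:300,180:360],None,fx=3.3,fy=3.3))"
```

```text
time_s: 7.65
position: [0.6655, 0.0359, 0.2256]
eef_rot: [3.101, -0.496, -0.005]
ft_force: [-0.8, -0.5, -1.3]
width: 0.739
7.65 [0.6655 0.0359 0.2256] 0.7394072537933498 [-0.7673 -0.4811 -1.2932] yaw -18.166333437607552
dp cm [ 0.0566 -0.2187  6.856 ]
```

View pics/a5.png

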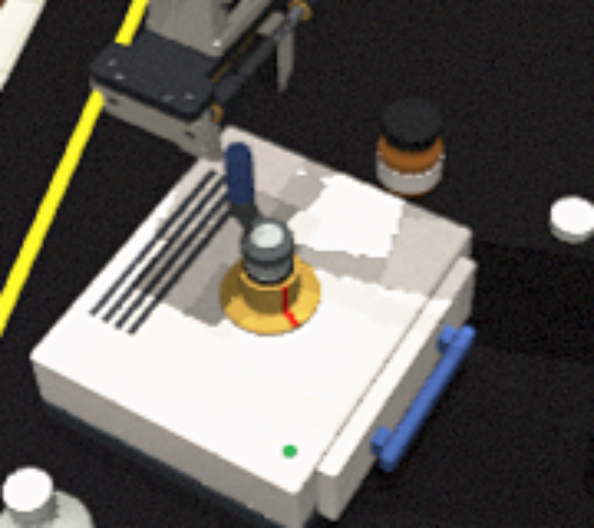

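The fingers straddle the handle (tips near (210,150) and (285,85), handle at (240,170)). I'll descend without gripping and check.

```bash
python3 -m jog '[{"dp":[0,-0.2,0],"twist":0,"fingers":75},{"dp":[0,-0.2,1],"twist":0,"fingers":75},{"dp":[0,-0.2,2.2],"twist":0,"fingers":75},{"dp":[0,-0.2,3.4],"twist":0,"fingers":75},{"dp":[0,-0.2,4.6],"twist":0,"fingers":75},{"dp":[0,-0.2,5.6],"twist":0,"fingers":75},{"dp":[0,-0.2,6.3],"twist":0,"fingers":75},{"dp":[0,-0.2,6.3],"twist":0,"fingers":75}]'
python3 -m jog '[{"dp":[0,0,0],"twist":0,"fingers":75},{"dp":[0,0,0],"twist":0,"fingers":75},{"dp":[0,0,0],"twist":0,"fingers":50},{"dp":[0,0,0],"twist":0,"fingers":40},{"dp":[0,0,0],"twist":0,"fingers":40},{"dp":[0,0,0],"twist":0,"fingers":40},{"dp":[0,0,0],"twist":0,"fingers":40},{"dp":[0,0,0],"twist":0,"fingers":40}]' 20
python3 d.py .6665 .0378 .157
```

```text
time_s: 8.37
position: [0.6631, 0.0405, 0.1649]
eef_rot: [3.103, -0.491, -0.005]
ft_force: [-0.1, -0.2, -0.9]
width: 0.75
time_s: 9.03
position: [0.6643, 0.04, 0.1668]
eef_rot: [3.103, -0.492, 0.0]
ft_force: [-0.1, -0.2, -0.5]
width: 0.411
9.0333 [0.6643 0.04   0.1668] 0.41135468543342923 [-0.0806 -0.1714 -0.4882] yaw -18.027039802488705
dp cm [0.2741 0.1465 0.9772]
```

```bash
python3 -m jog '[{"dp":[0.3,0.15,0.4],"twist":0,"fingers":40},{"dp":[0.3,0.15,0.9],"twist":0,"fingers":40},{"dp":[0.3,0.15,0.9],"twist":0,"fingers":40},{"dp":[0.3,0.15,0.9],"twist":0,"fingers":30},{"dp":[0.3,0.15,0.9],"twist":0,"fingers":10},{"dp":[0.3,0.15,0.9],"twist":0,"fingers":10},{"dp":[0.3,0.15,0.9],"twist":0,"fingers":10},{"dp":[0.3,0.15,0.9],"twist":0,"fingers":10}]' 25
python3 -m jog '[{"dp":[0,0,0],"twist":0,"fingers":10},{"dp":[0,0,0],"twist":0,"fingers":10},{"dp":[0,0,0],"twist":0,"fingers":10},{"dp":[0,0,0],"twist":0,"fingers":10},{"dp":[0,0,0],"twist":0,"fingers":10},{"dp":[0,0,0],"twist":0,"fingers":10},{"dp":[0,0,0],"twist":0,"fingers":10},{"dp":[0,0,0],"twist":0,"fingers":10}]'
python3 m.py | grep -v -e red -e bar; python3 d.py .6665 .0378 .157
```

```text
time_s: 9.7
position: [0.6668, 0.0376, 0.1579]
eef_rot: [3.103, -0.492, 0.001]
ft_force: [-0.4, -1.0, -0.2]
width: 0.216
time_s: 10.37
position: [0.6668, 0.0376, 0.1577]
eef_rot: [3.103, -0.492, 0.0]
ft_force: [0.3, -0.1, -0.5]
width: 0.213
s top rect ((643.4698486328125, 67.4658203125), (260.9009704589844, 234.97511291503906), 71.75164031982422) 0.08012943287867243
 blue n 19 min/max/med [0.6335 0.0298 0.1531] [0.6881 0.071  0.3367] [0.659  0.0578 0.3316] px 139 200 234 265
 hub z [0.3636 0.5052 0.5155] [0.6419 0.0648 0.3565]
t top rect ((616.4989013671875, 33.37882995605469), (146.68580627441406, 110.7839584350586), 86.45353698730469) 0.08022018133276532
10.4667 [0.6668 0.0376 0.1577] 0.2120811471741687 [ 1.7007 -1.3551  0.2971] yaw -18.03152674117834
dp cm [-0.0321 -0.0102  0.0733]Traceback (most recent call last):
  File "m.py", line 17, in <module>
    print(" blue n",bl.sum(),"min/max/med",P[bl].min(0),P[bl].max(0),np.median(P[bl],0),"px",v[bl].min(),v[bl].max(),u[bl].min(),u[bl].max())
                                           ~~~~~~~~~^^^
    return umr_minimum(a, axis, None, out, keepdims, initial, where)
ValueError: zero-size array to reduction operation minimum which has no identity
```

The handle is gripped at 19.6 mm width, with the tool 40 mm from the axis and no side load. Turning backward in arcs about the axis at 4 cm radius, first 60°.

```bash
python3 -m jog '[{"dp":[0.25,-0.5,0],"twist":0,"fingers":10},{"dp":[0.42,-1.03,0],"twist":0,"fingers":10},{"dp":[0.51,-1.58,0],"twist":0,"fingers":10},{"dp":[0.53,-2.14,0],"twist":0,"fingers":10},{"dp":[0.48,-2.7,0],"twist":0,"fingers":10},{"dp":[0.34,-3.24,0],"twist":0,"fingers":10},{"dp":[0.13,-3.75,0],"twist":0,"fingers":10},{"dp":[0,-4,0],"twist":0,"fingers":10}]'; python3 d.py .640 .0675 .158
```

```text
time_s: 11.13
position: [0.6793, 0.0769, 0.1578]
eef_rot: [-3.103, 0.491, -0.001]
ft_force: [1.2, -2.4, -0.1]
width: 0.211
11.1333 [0.6793 0.0769 0.1578] 0.21080649705036628 [ 1.2486 -2.4179 -0.1355] yaw -17.98569121873378
dp cm [-3.446   2.1086 -0.0222]
```

```bash
python3 -m jog '[{"dp":[-0.31,-0.46,0],"twist":0,"fingers":10},{"dp":[-0.69,-0.88,0],"twist":0,"fingers":10},{"dp":[-1.11,-1.24,0],"twist":0,"fingers":10},{"dp":[-1.59,-1.53,0],"twist":0,"fingers":10},{"dp":[-2.1,-1.76,0],"twist":0,"fingers":10},{"dp":[-2.63,-1.91,0],"twist":0,"fingers":10},{"dp":[-3.19,-1.99,0],"twist":0,"fingers":10},{"dp":[-3.46,-2,0],"twist":0,"fingers":10}]'; python3 d.py .640 .0675 .158
```

```text
time_s: 11.8
position: [0.6516, 0.106, 0.1579]
eef_rot: [-3.103, 0.492, 0.0]
ft_force: [2.6, -1.4, 0.5]
width: 0.212
11.8 [0.6516 0.106  0.1579] 0.21163156330007982 [ 2.559  -1.4427  0.5303] yaw -18.006714785366295
dp cm [ 0.0862  4.0251 -0.0129]
```

```bash
python3 -m jog '[{"dp":[-0.49,0.03,0],"twist":0,"fingers":10},{"dp":[-0.97,0.12,0],"twist":0,"fingers":10},{"dp":[-1.43,0.27,0],"twist":0,"fingers":10},{"dp":[-1.88,0.47,0],"twist":0,"fingers":10},{"dp":[-2.29,0.72,0],"twist":0,"fingers":10},{"dp":[-2.68,1.03,0],"twist":0,"fingers":10},{"dp":[-3.02,1.38,0],"twist":0,"fingers":10},{"dp":[-3.15,1.54,0],"twist":0,"fingers":10}]'; python3 d.py .640 .0675 .158; python3 -c "
from h import *
t=grab_frame('side');cv2.imwrite('pics/a6.png',cv2.resize(t['color'][140:300,180:360],None,fx=3.3,fy=3.3))"
```

```text
time_s: 12.47
position: [0.617, 0.1001, 0.1578]
eef_rot: [3.103, -0.493, -0.0]
ft_force: [2.7, -0.7, 1.2]
width: 0.213
12.4667 [0.617  0.1001 0.1578] 0.21259445203212063 [ 2.6606 -0.684   1.2002] yaw -18.042397949342227
dp cm [ 3.1966  2.3914 -0.0199]
```

View pics/a6.png

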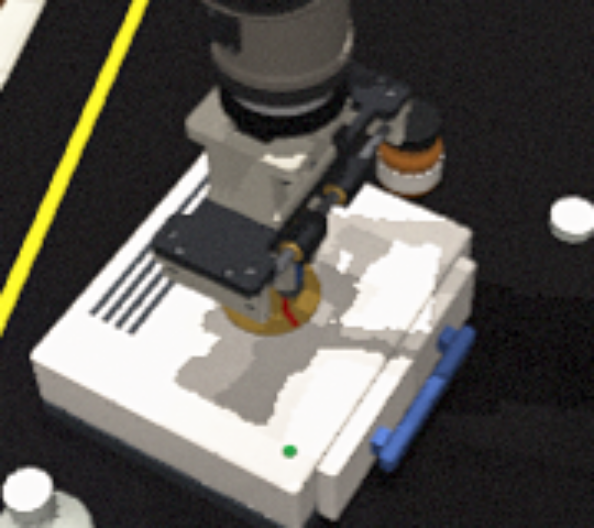

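The handle is in the fingers next to the red line (290,310), and Fz has risen to 1.2 N as the bolt climbed (4 mm × 0.3 N/mm, as expected). I'll creep on until the drop is felt.

```bash
python3 -m jog '[{"dp":[-0.08,0.11,0],"twist":0,"fingers":10},{"dp":[-0.16,0.23,0],"twist":0,"fingers":10},{"dp":[-0.24,0.34,0],"twist":0,"fingers":10},{"dp":[-0.31,0.46,0],"twist":0,"fingers":10},{"dp":[-0.38,0.58,0],"twist":0,"fingers":10},{"dp":[-0.44,0.71,0],"twist":0,"fingers":10},{"dp":[-0.44,0.71,0],"twist":0,"fingers":10},{"dp":[-0.44,0.71,0],"twist":0,"fingers":10}]'; python3 d.py .640 .0675 .158
```

```text
time_s: 13.18
position: [0.6107, 0.0945, 0.1575]
eef_rot: [3.101, -0.492, -0.002]
ft_force: [0.6, -3.7, 0.3]
width: 0.212
13.1833 [0.6107 0.0945 0.1575] 0.212032845341837 [ 0.6184 -3.6944  0.2625] yaw -18.036863225353688
dp cm [ 3.6208  1.665  -0.055 ]
```

```bash
python3 -m jog '[{"dp":[0,0,0],"twist":0,"fingers":10},{"dp":[0,0,0],"twist":0,"fingers":10},{"dp":[0,0,0],"twist":0,"fingers":10},{"dp":[0,0,0],"twist":0,"fingers":10},{"dp":[0,0,0],"twist":0,"fingers":10},{"dp":[0,0,0],"twist":0,"fingers":10},{"dp":[0,0,0],"twist":0,"fingers":10},{"dp":[0,0,0],"twist":0,"fingers":10}]'; python3 -c "
from h import *
F=[]
for i in range(4):
  grab_frame('side');F.append(monitor.state()['ft_force'])
print(np.round(F,2),np.mean(F,0))"
```

```text
time_s: 13.85
position: [0.6112, 0.0951, 0.1577]
eef_rot: [3.102, -0.492, -0.0]
ft_force: [0.5, -4.5, 1.0]
width: 0.212
[[-0.62 -4.16  0.39]
 [-0.8  -3.56  0.48]
 [-0.61 -5.27  1.59]
 [ 0.45 -4.58  0.74]] [-0.39340247 -4.39346415  0.80043707]
```

Fz is still +0.8 N, so the bolt has not dropped. Creep on.

```bash
python3 -m jog '[{"dp":[-0.06,0.12,0],"twist":0,"fingers":10},{"dp":[-0.11,0.25,0],"twist":0,"fingers":10},{"dp":[-0.16,0.38,0],"twist":0,"fingers":10},{"dp":[-0.16,0.38,0],"twist":0,"fingers":10},{"dp":[-0.16,0.38,0],"twist":0,"fingers":10},{"dp":[-0.16,0.38,0],"twist":0,"fingers":10},{"dp":[-0.16,0.38,0],"twist":0,"fingers":10},{"dp":[-0.16,0.38,0],"twist":0,"fingers":10}]'; python3 -c "
from h import *
F=[]
for i in range(4):
  grab_frame('side');F.append(monitor.state()['ft_force'])
print(np.mean(F,0))";python3 d.py .640 .0675 .158
```

```text
time_s: 14.72
position: [0.6086, 0.092, 0.1577]
eef_rot: [3.103, -0.492, 0.0]
ft_force: [2.4, -2.5, 0.7]
width: 0.214
[ 1.93451139 -2.85060777  0.92497677]
14.9167 [0.6086 0.092  0.1577] 0.2116427846938159 [ 2.4469 -2.2031  0.7201] yaw -18.027953780355155
dp cm [ 3.7464  1.362  -0.0336]
```

```bash
python3 -m jog '[{"dp":[-0.04,0.13,0],"twist":0,"fingers":10},{"dp":[-0.08,0.26,0],"twist":0,"fingers":10},{"dp":[-0.12,0.4,0],"twist":0,"fingers":10},{"dp":[-0.12,0.4,0],"twist":0,"fingers":10},{"dp":[-0.12,0.4,0],"twist":0,"fingers":10},{"dp":[-0.12,0.4,0],"twist":0,"fingers":10},{"dp":[-0.12,0.4,0],"twist":0,"fingers":10},{"dp":[-0.12,0.4,0],"twist":0,"fingers":10}]'; python3 -c "
from h import *
F=[]
for i in range(4):
  f=grab_frame('side');F.append(monitor.state()['ft_force'])
print(np.mean(F,0))
cv2.imwrite('pics/a7.png',cv2.resize(f['color'][170:270,220:320],None,fx=6,fy=6))";python3 d.py .640 .0675 .158
```

```text
time_s: 15.58
position: [0.6063, 0.0887, 0.1577]
eef_rot: [3.103, -0.492, 0.0]
ft_force: [2.9, -0.4, -1.1]
width: 0.214
[ 3.81346666 -0.51883901 -1.56071968]
15.7833 [0.6062 0.0886 0.1577] 0.2159149325925076 [ 3.4435 -0.0754 -1.3177] yaw -18.02800519515936
dp cm [ 3.8646  0.9657 -0.0311]
```

View pics/a7.png

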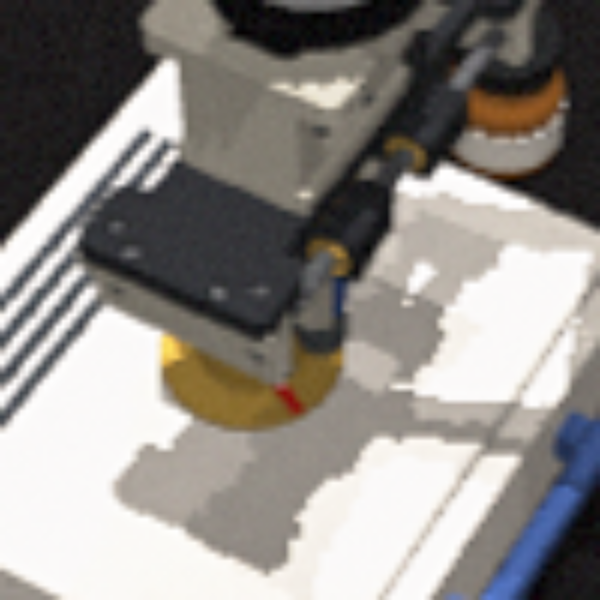

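Fz changed by -2.5 N (+0.9 to -1.6), so the bolt has dropped. That was about 16° beyond the red line, which the text allows. The picture shows the handle just past the red line at (290,400). Now working out the forward turn, about 372°, sinking 8 mm with the bolt.

```bash
python3 -c "
import numpy as np
a=166.
p=lambda a:np.array([4*np.cos(np.radians(a)),-4*np.sin(np.radians(a))])
for c in range(6):
  print(c,int(a),[list(map(float,np.round(p(a-d)-p(a),2))) for d in (8,16,24,32,40,48,56,62)]);a-=62"
```

```text
0 166 [[0.17, -0.53], [0.42, -1.03], [0.73, -1.49], [1.1, -1.91], [1.53, -2.27], [2.0, -2.56], [2.51, -2.79], [2.91, -2.91]]
1 104 [[0.55, -0.1], [1.11, -0.12], [1.66, -0.06], [2.2, 0.08], [2.72, 0.29], [3.2, 0.57], [3.64, 0.91], [3.94, 1.2]]
2 42 [[0.34, 0.44], [0.62, 0.92], [0.83, 1.44], [0.97, 1.98], [1.02, 2.54], [1.01, 3.09], [0.91, 3.64], [0.79, 4.04]]
3 -20 [[-0.23, 0.51], [-0.52, 0.98], [-0.88, 1.41], [-1.3, 1.78], [-1.76, 2.1], [-2.26, 2.34], [-2.79, 2.51], [-3.2, 2.59]]
4 -82 [[-0.56, 0.04], [-1.11, 0.0], [-1.66, -0.12], [-2.18, -0.31], [-2.68, -0.57], [-3.13, -0.9], [-3.53, -1.28], [-3.79, -1.61]]
5 -144 [[-0.3, -0.47], [-0.52, -0.98], [-0.68, -1.52], [-0.75, -2.07], [-0.75, -2.63], [-0.68, -3.18], [-0.52, -3.72], [-0.36, -4.1]]
```

```bash
python3 -m jog '[{"dp":[0.17,-0.53,0.02],"twist":0,"fingers":10},{"dp":[0.42,-1.03,0.03],"twist":0,"fingers":10},{"dp":[0.73,-1.49,0.05],"twist":0,"fingers":10},{"dp":[1.1,-1.91,0.07],"twist":0,"fingers":10},{"dp":[1.53,-2.27,0.09],"twist":0,"fingers":10},{"dp":[2,-2.56,0.1],"twist":0,"fingers":10},{"dp":[2.51,-2.79,0.12],"twist":0,"fingers":10},{"dp":[2.91,-2.91,0.13],"twist":0,"fingers":10}]'; python3 d.py .640 .0675 .158
```

```text
time_s: 16.45
position: [0.6431, 0.1076, 0.156]
eef_rot: [-3.103, 0.492, 0.002]
ft_force: [-1.7, -3.2, -1.1]
width: 0.215
16.45 [0.6431 0.1076 0.156 ] 0.21474147972892083 [-1.7009 -3.1667 -1.1049] yaw -18.019277274798696
dp cm [ 0.9468  3.9084 -0.2007]
```

```bash
python3 -m jog '[{"dp":[0.55,-0.1,0.02],"twist":0,"fingers":10},{"dp":[1.11,-0.12,0.03],"twist":0,"fingers":10},{"dp":[1.66,-0.06,0.05],"twist":0,"fingers":10},{"dp":[2.2,0.08,0.07],"twist":0,"fingers":10},{"dp":[2.72,0.29,0.09],"twist":0,"fingers":10},{"dp":[3.2,0.57,0.1],"twist":0,"fingers":10},{"dp":[3.64,0.91,0.12],"twist":0,"fingers":10},{"dp":[3.94,1.2,0.13],"twist":0,"fingers":10}]'; python3 d.py .640 .0675 .158
```

```text
time_s: 17.12
position: [0.6773, 0.0833, 0.1552]
eef_rot: [-3.102, 0.492, -0.001]
ft_force: [-0.1, 1.8, -1.4]
width: 0.214
17.1167 [0.6773 0.0833 0.1552] 0.21443954384880798 [-0.0615  1.7704 -1.3987] yaw -18.03871395236965
dp cm [-3.0552  2.6552 -0.2878]
```

Small forces and the handle is following. On with calls 2 and 3.

```bash
python3 -m jog '[{"dp":[0.34,0.44,0.02],"twist":0,"fingers":10},{"dp":[0.62,0.92,0.03],"twist":0,"fingers":10},{"dp":[0.83,1.44,0.05],"twist":0,"fingers":10},{"dp":[0.97,1.98,0.07],"twist":0,"fingers":10},{"dp":[1.02,2.54,0.09],"twist":0,"fingers":10},{"dp":[1.01,3.09,0.1],"twist":0,"fingers":10},{"dp":[0.91,3.64,0.12],"twist":0,"fingers":10},{"dp":[0.79,4.04,0.13],"twist":0,"fingers":10}]'; python3 d.py .640 .0675 .158
```

```text
time_s: 17.78
position: [0.6713, 0.0421, 0.1538]
eef_rot: [3.103, -0.493, 0.0]
ft_force: [0.4, 2.0, -1.6]
width: 0.211
17.7833 [0.6713 0.0421 0.1538] 0.21125784549369875 [ 0.3522  1.985  -1.5704] yaw -18.04517227129624
dp cm [-3.7627 -1.4417 -0.4156]
```

```bash
python3 -m jog '[{"dp":[-0.23,0.51,0.02],"twist":0,"fingers":10},{"dp":[-0.52,0.98,0.03],"twist":0,"fingers":10},{"dp":[-0.88,1.41,0.05],"twist":0,"fingers":10},{"dp":[-1.3,1.78,0.07],"twist":0,"fingers":10},{"dp":[-1.76,2.1,0.09],"twist":0,"fingers":10},{"dp":[-2.26,2.34,0.1],"twist":0,"fingers":10},{"dp":[-2.79,2.51,0.12],"twist":0,"fingers":10},{"dp":[-3.2,2.59,0.13],"twist":0,"fingers":10}]'; python3 d.py .640 .0675 .158
```

```text
time_s: 18.45
position: [0.6328, 0.0282, 0.1527]
eef_rot: [-3.103, 0.492, -0.001]
ft_force: [2.8, 3.5, -1.7]
width: 0.21
18.45 [0.6328 0.0282 0.1527] 0.20975981456058823 [ 2.7994  3.5207 -1.6948] yaw -18.023132680800483
dp cm [-0.5269 -3.9574 -0.5291]
```

```bash
python3 -m jog '[{"dp":[-0.56,0.04,0.02],"twist":0,"fingers":10},{"dp":[-1.11,0,0.03],"twist":0,"fingers":10},{"dp":[-1.66,-0.12,0.05],"twist":0,"fingers":10},{"dp":[-2.18,-0.31,0.07],"twist":0,"fingers":10},{"dp":[-2.68,-0.57,0.09],"twist":0,"fingers":10},{"dp":[-3.13,-0.9,0.1],"twist":0,"fingers":10},{"dp":[-3.53,-1.28,0.12],"twist":0,"fingers":10},{"dp":[-3.79,-1.61,0.13],"twist":0,"fingers":10}]'; python3 d.py .640 .0675 .158
```

```text
time_s: 19.12
position: [0.6021, 0.0554, 0.1514]
eef_rot: [3.102, -0.492, 0.001]
ft_force: [5.5, -0.2, -1.8]
width: 0.212
19.1167 [0.6021 0.0554 0.1514] 0.21219265504442686 [ 5.4937 -0.1567 -1.7545] yaw -18.0205681919412
dp cm [ 3.2276 -2.3242 -0.6628]
```

```bash
python3 -m jog '[{"dp":[-0.3,-0.47,0.02],"twist":0,"fingers":10},{"dp":[-0.52,-0.98,0.03],"twist":0,"fingers":10},{"dp":[-0.68,-1.52,0.05],"twist":0,"fingers":10},{"dp":[-0.75,-2.07,0.07],"twist":0,"fingers":10},{"dp":[-0.75,-2.63,0.09],"twist":0,"fingers":10},{"dp":[-0.68,-3.18,0.1],"twist":0,"fingers":10},{"dp":[-0.52,-3.72,0.12],"twist":0,"fingers":10},{"dp":[-0.36,-4.1,0.13],"twist":0,"fingers":10}]'
python3 -m jog '[{"dp":[0,0,0],"twist":0,"fingers":10},{"dp":[0,0,0],"twist":0,"fingers":10},{"dp":[0,0,0],"twist":0,"fingers":10},{"dp":[0,0,0],"twist":0,"fingers":10},{"dp":[0,0,0],"twist":0,"fingers":10},{"dp":[0,0,0],"twist":0,"fingers":10},{"dp":[0,0,0],"twist":0,"fingers":10},{"dp":[0,0,0],"twist":0,"fingers":10}]'
python3 d.py .640 .0675 .158; python3 -c "
from h import *
F=[]
for i in range(4):
  f=grab_frame('side');F.append(monitor.state()['ft_force'])
print(np.mean(F,0))
t=grab_frame('top')
cv2.imwrite('pics/a8.png',np.hstack([cv2.resize(f['color'][170:290,220:345],None,fx=3.2,fy=3.2),cv2.resize(t['color'][150:270,180:305],None,fx=3.2,fy=3.2)]))"
```

```text
time_s: 19.78
position: [0.6112, 0.0953, 0.1496]
eef_rot: [3.102, -0.492, -0.002]
ft_force: [2.5, -4.4, -1.6]
width: 0.213
time_s: 20.45
position: [0.6114, 0.0953, 0.1499]
eef_rot: [-3.103, 0.492, -0.0]
ft_force: [2.7, -0.5, -1.3]
width: 0.213
20.45 [0.6114 0.0953 0.1499] 0.2131433072246925 [ 2.7159 -0.5302 -1.2605] yaw -18.032327548608674
dp cm [ 3.5828  1.756  -0.8063]
[ 3.51545527 -0.80036858 -1.87242569]
```

View pics/a8.png

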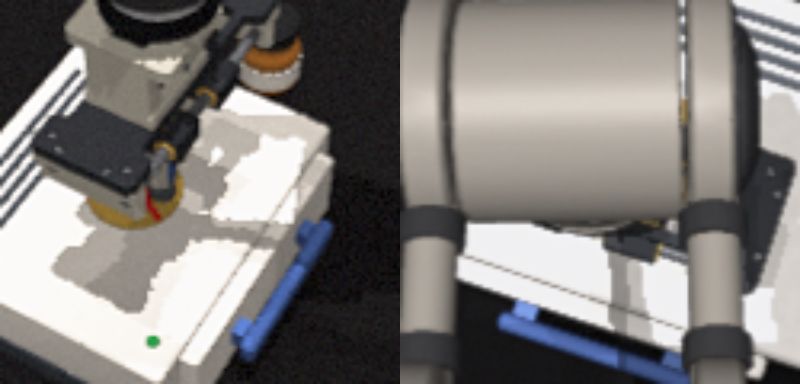

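The handle is back at the red line, the drawer is shut and the fingers still hold. The vertical force stayed constant over the 8 mm descent, so the bolt screwed down with it. Handing in.

```bash
python3 -c "
from workcell import workorder
print(workorder.sign_off())"
```

```text
the job is handed in; nothing more can be done
None
```

The drawer is home, the bolt's thread is started one turn down, and the gripper is still holding the handle. The job was handed in after about 20.7 s on the robot's clock; no verdict was reported.

- **Drawer:** I pushed the bar about 49 mm until the drawer front was flush with the housing. The tool did not move under a further push of about 23 N, well above the 7 N detent.
- **Backward turn:** I turned the handle counter-clockwise about 196°. The bolt dropped roughly 16° beyond my estimate of the red line. The vertical force fell by 2.5 N there, against the 2.4 N expected. That is 2° past the stated limit of about 14°, within my error in reading the line.
- **Forward turn:** I turned it clockwise about 372° while lowering the gripper 8 mm. The vertical force stayed between about -1.1 and -1.9 N, so the bolt followed the gripper down.
- **Last checks:** The crank was within about 5° of the red line by the tool position. The fingers were at 19.6 mm on the 20 mm handle with the grip set to 25 N. The drawer was shut in the last picture.

I could not measure the bolt's depth directly because the gripper hid it, so the 16.7 mm rests on the crank angle and the forces. Of the bystanders, only the jar was in view in the last picture. The path kept clear of all four, but I did not re-measure their positions.

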